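# Park the microscope parts on their silhouette pads

### The job

The microscope has been taken apart for cleaning. Put each of its four loose optical parts, right way up, on the black pad whose white silhouette has the shape and size of that part's underside: centred on the silhouette, and the square and the bar-shaped part lined up with theirs. Set the parts down gently rather than dropping them, and leave the brown bottle and the glass dish where they are.

Things in the scene. Friction and masses are not known exactly. Their poses are not given: they have to be found in the camera images.
- condenser: condenser lens: a squat upright black cylinder, 56 mm in diameter up to 33 mm high, with a bright step 46 mm in diameter and a lens on top, 38 mm high in all; about 160 g. Stands loose on the bench. Origin at the centre of the underside, z up. Belongs on pad_condenser.
- objective: objective lens: a slim upright steel cylinder with a black band, 30 mm in diameter up to 42 mm high, tapering to a 18 mm nose, 64 mm high in all; about 150 g. Stands loose on the bench, nose up. Origin at the centre of the underside, z up. Belongs on pad_objective.
- filter_cube: filter cube: a black block 46 x 46 mm, 40 mm high, with a square bright-framed glass window on top; about 130 g. Stands loose on the bench. Origin at the centre of the underside, z up, x and y along its sides; any quarter turn will do. Belongs on pad_cube.
- slider_bar: analyser slider: an aluminium bar 84 mm long (x), 24 mm wide (y), 20 mm high, with two small round windows on top; about 100 g. Lies loose on the bench. Origin at the centre of the underside, z up; either way round will do. Belongs on pad_slider.
- pad_condenser: square flat black rubber pad, 94 x 94 x 4 mm, fixed to the bench, with a white filled silhouette flush in the middle of its top: a large disc, 60 mm in diameter. Origin at the centre of the underside (on the bench; the pad's top is 4 mm higher), z up, x and y along its sides.
- pad_objective: square flat black rubber pad, 94 x 94 x 4 mm, fixed to the bench, with a white filled silhouette flush in the middle of its top: a small disc, 34 mm in diameter. Origin at the centre of the underside (on the bench; the pad's top is 4 mm higher), z up, x and y along its sides.
- pad_cube: square flat black rubber pad, 94 x 94 x 4 mm, fixed to the bench, with a white filled silhouette flush in the middle of its top: a square, 50 x 50 mm. Origin at the centre of the underside (on the bench; the pad's top is 4 mm higher), z up, x and y along its sides, as are those of the silhouette.
- pad_slider: square flat black rubber pad, 94 x 94 x 4 mm, fixed to the bench, with a white filled silhouette flush in the middle of its top: a long bar, 88 mm along x by 28 mm along y. Origin at the centre of the underside (on the bench; the pad's top is 4 mm higher), z up, x and y along its sides.
- fluid_bottle: bystander: closed brown glass bottle with a white cap, 50 mm in diameter, 75 mm high, loose on the bench at the left of the work. Origin at the centre of the underside. Leave it alone.
- dish: bystander: flat closed pale glass dish, 80 mm in diameter, 15 mm high, loose on the bench at the right of the work. Origin at the centre of the underside. Leave it alone.
Things that resemble listed ones, but are neither listed nor needed, are in the scene too. Leave any orange look-alike of the slider_bar alone. Leave any red look-alike of the objective alone.

How it is judged:
At the end, for the whole second after the job is handed in: Each of the four parts stands right way up (within 0.1 rad) and at rest on top of its own pad, its centre within 10 mm of the pad's centre; the bar lies within 0.21 rad of its silhouette's direction (either way round) and the cube's sides within 0.21 rad of its silhouette's sides (any quarter turn) (horizontal distance between condenser and pad_condenser below 0.01 m and z of condenser in the frame of pad_condenser between 0.001 and 0.008 m and angle between each of condenser, objective, filter_cube, slider_bar's own z axis and vertical below 0.1 rad and linear speed of each of condenser, objective, filter_cube, slider_bar below 0.02 m/s and angular speed of each of condenser, objective, filter_cube, slider_bar below 0.2 rad/s and horizontal distance between objective and pad_objective below 0.01 m and z of objective in the frame of pad_objective between 0.001 and 0.008 m and horizontal distance between filter_cube and pad_cube below 0.01 m and z of filter_cube in the frame of pad_cube between 0.001 and 0.008 m and horizontal distance between slider_bar and pad_slider below 0.01 m and z of slider_bar in the frame of pad_slider between 0.001 and 0.008 m and angle between the x axis of slider_bar and the x axis of pad_slider, either way round below 0.21 rad and (angle between the x axis of filter_cube and the x axis of pad_cube, either way round below 0.21 rad or angle between the x axis of filter_cube and the y axis of pad_cube, either way round below 0.21 rad)); the robot touches nothing.
It fails at once if the bottle or the dish is moved by more than 20 mm (distance of any of fluid_bottle, dish from where it was at the start of the episode above 0.02 m).
It fails at once if a part is dropped: it moves faster than 0.7 m/s (a free fall of about 25 mm) while nothing holds it ((linear speed of condenser above 0.7 m/s and contact force between condenser and anything else below 0.05 N) or (linear speed of objective above 0.7 m/s and contact force between objective and anything else below 0.05 N) or (linear speed of filter_cube above 0.7 m/s and contact force between filter_cube and anything else below 0.05 N) or (linear speed of slider_bar above 0.7 m/s and contact force between slider_bar and anything else below 0.05 N)).
It also fails if it takes over 112 s, if anything falls off the work surface, if the arm or the gripper's body presses on something with over 40 N, if the wrist force passes 120 N, or if a joint passes its speed limit or range.

### The arm

A 6-joint arm with a two-finger parallel gripper is mounted at the origin on the work surface. World frame = base frame: x ahead of the robot, y to its left, z up, the work surface at z = 0. Lengths are in m, angles in rad, forces in N, time in s.
With the tool pointing down it reaches from about 0.35 to 0.875 m from the base axis. Payload 15.5 kg.
Tool frame: the origin (TCP) lies midway between the tips of the shut fingers; the grasp point (between the pads) lies 19 mm behind it; x points along the fingers, z is the direction in which the jaws open and shut, and the axes are right-handed (so a half turn about x gives the same grasp; the last joint's range is limited). The gripper opens to 85 mm and grips with 20 to 120 N. Pads are 22 mm wide; open, the fingers measure 114 mm over their backs; the gripper's body (76 mm by 85 mm) begins 54 mm behind the grasp point. The pads swing forward as they close: fully open they stand 13 mm farther back than shut.
Start: joints at [1.006, 0.494, 1.345, -0, 1.302, -0.096], TCP at [0.282, 0.558, 0.231] pointing down, gripper open.
Joint ranges: [-2.91, 2.91], [-0.82, 2.16], [0.22, 2.67], [-1.22, 4.37], [0.12, 2.79], [-3.08, 3.08]. Speed limits (rad/s): [1.89, 1.89, 2.57, 3.01, 3.01, 3.01].

### API

Orientations are given as a rotation vector (axis times angle).
In Python, from bench import arm, imaging gives the robot as it stands.
- The arm moves only by the shell command python3 -m handwheel 'ROWS' [FORCE]. ROWS is JSON, one flat list of numbers, 7 for each row, row after row: the shift along the tool's x, y, z in cm, then the turn, a rotation vector about the tool's x, y, z in rad, then the closure in counts, from 0 (fully open) to 255 (shut). A call has exactly 5 rows; each row is the pose to reach, as a shift and turn from the pose commanded when the call began, along the tool's axes at that moment; what a row does not reach only later rows make up. A row lasts 1/8 s, in which the tool goes at most 62.5 mm and 10.7 degrees, less where a joint would pass 70% of its speed; a pose out of reach is approached as far as the arm can. A call with a gripper value outside its range is refused whole. The fingers move at their own pace and stop on an object; FORCE is the grip in N (left out, the last holds). Time passes only in rows, so rows that repeat a pose let the fingers close, or fill a call up. It gives the time, the measured TCP pose, the force and the opening at its end, in the units of the state.
- arm.observe(): the state, without advancing time (a new reading comes with each control period).
- imaging.grab_frame(name): name is "scene" or "top" or "wrist"; returns the picture (384x512x3 uint8, red, green, blue); there is no depth.
- imaging.camera_info(name): a dict with "fx", "fy", "cx", "cy" (pixels), "position" and "attitude" of the camera in the world. Camera axes: x right, y up, looking along -z (the intrinsics and any distortion apply to the point x, -y, -z); pixel columns grow to the right and rows downward; lengths in m; the calibration is good to about 2 mm. A picture is of the moment at which its call begins: read the wrist's pose just before it. camera_info takes no time and is no camera call; for the wrist camera it gives the pose at the moment of the call.
- arm.hand_in(): hands the job in, once; it reports no verdict.
The state is a dict: "time_s": time; "joints": joint angles; "joint_velocities": joint speeds; "tau": joint torques, N m; "eef_pos": TCP position; "orientation": TCP orientation; "force": force on the tool from outside, world axes, zero at the start; "moment": the same for the moment, N m; "finger_gap": finger opening in m.
Only numpy, scipy, OpenCV 4.12 (cv2) and the standard library are available. Lean on these libraries where they do the work, as an engineer would, in place of code of your own. Each camera call takes 0.05 s, during which the arm holds its last target.

## Working session

There is one attempt and no reset: what is moved stays moved. The work goes in short steps, Python scripts to look and compute and a shell command to move; the robot and the scene stay as the last step left them, time stands still between calls to the robot, and variables do not carry over. Pictures are saved under pics/ and viewed, and the job is handed in when it is done.

```bash
ls; mkdir -p pics; python3 - <<'E'
from bench import arm, imaging
import cv2
for k,v in arm.observe().items(): print(k,v)
for n in ("scene","top","wrist"):
    i=imaging.camera_info(n); print(n,i)
for n in ("scene","top"):
    cv2.imwrite(f"pics/{n}0.png",cv2.cvtColor(imaging.grab_frame(n),cv2.COLOR_RGB2BGR))
E
```

```text
pics
time_s 0.0
joints [ 1.00650855e+00  4.94211827e-01  1.34614329e+00  2.32660576e-05
  1.30247240e+00 -9.54943340e-02]
joint_velocities [-1.31680886e-03  2.20362717e-03 -6.91752235e-05  1.32958222e-03
 -7.40359811e-04 -1.28593441e-04]
tau [ 1.28425610e-03 -8.82165384e+01 -3.83867633e+01 -3.63276376e-05
  9.85774765e-03  6.45452519e-05]
eef_pos [0.28217664 0.55727441 0.23067831]
orientation [-0.85790844  1.39637337  0.85705168]
force [-0.49361984  0.00400155 -0.72578303]
moment [ 0.02102836 -0.01110497  0.00713845]
finger_gap 0.08562258973660272
scene {'fx': 399.88212064695034, 'fy': 399.88212064695034, 'cx': 259.2665262460302, 'cy': 188.24227466311314, 'position': array([0.9449565 , 0.75311431, 0.60077316]), 'attitude': array([0.33916584, 1.24951837, 2.30880801])}
top {'fx': 440.4637762806005, 'fy': 440.4637762806005, 'cx': 261.7398324029625, 'cy': 194.8324889857687, 'position': array([3.27659077e-01, 1.21007329e-03, 1.41716317e+00]), 'attitude': array([ 0.09120285, -0.08494895, -1.5789092 ])}
wrist {'fx': 285.3402278583721, 'fy': 285.3402278583721, 'cx': 252.06747116825426, 'cy': 190.80179342801742, 'position': array([0.20936528, 0.59356399, 0.37398811]), 'attitude': array([-0.2878966 , -0.17405453,  1.09143152])}
```

View pics/scene0.png

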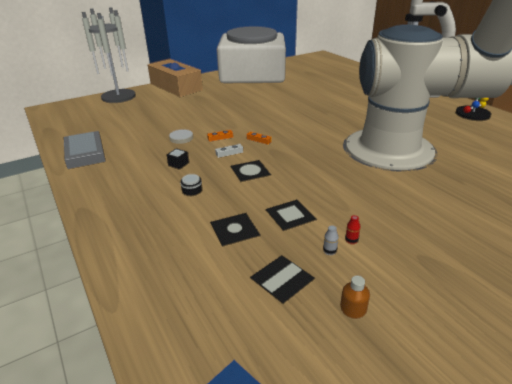

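View pics/top0.png

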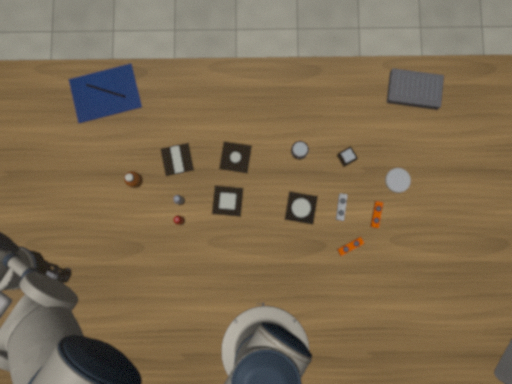

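```bash
cat > h.py <<'E'
from bench import arm, imaging
import cv2, numpy as np
from scipy.spatial.transform import Rotation as R
def ray(info,u,v):
    d=np.array([(u-info['cx'])/info['fx'],-(v-info['cy'])/info['fy'],-1.])
    return R.from_rotvec(info['attitude']).apply(d)
def p2w(info,u,v,z):
    d=ray(info,u,v);p=info['position'];return p+d*(z-p[2])/d[2]
def w2p(info,P):
    q=R.from_rotvec(info['attitude']).inv().apply(np.asarray(P)-info['position'])
    return info['cx']-info['fx']*q[0]/q[2], info['cy']+info['fy']*q[1]/q[2]
def save(im,n): cv2.imwrite(f"pics/{n}.png",cv2.cvtColor(im,cv2.COLOR_RGB2BGR))
E
python3 - <<'E'
import cv2
im=cv2.imread('pics/top0.png')
cv2.imwrite('pics/topA.png',cv2.resize(im[130:260,110:260],None,fx=5,fy=5,interpolation=cv2.INTER_CUBIC)[:600])
cv2.imwrite('pics/topB.png',cv2.resize(im[130:260,270:420],None,fx=5,fy=5,interpolation=cv2.INTER_CUBIC)[:600])
E
```

```text
(no output)
```

View pics/topA.png

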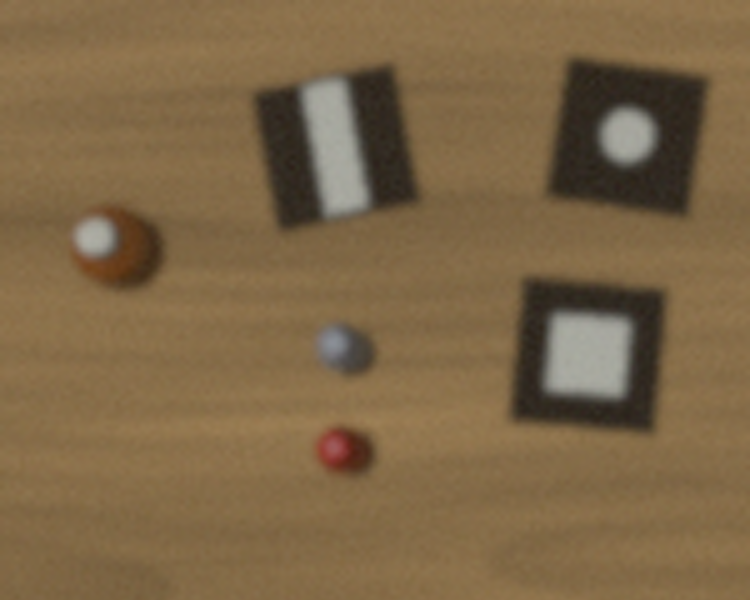

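View pics/topB.png

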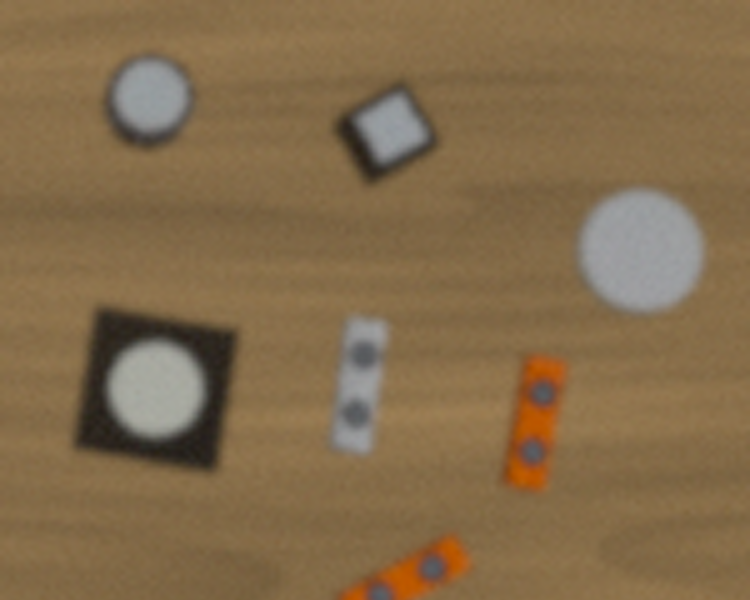

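```bash
python3 - <<'E'
from h import *
i=imaging.camera_info('top')
def w(x,y,off,z): return p2w(i,off[0]+(x+.5)/5-.5,off[1]+(y+.5)/5-.5,z)
A=(110,130);B=(270,130)
for n,x,y,o,z in [("padS",336,147,A,.004),("padO",628,136,A,.004),("padQ",588.5,355,A,.004),("padC",157,388,B,.004),("obj_nose",335,344,A,.064),("red",337,448,A,.064),("bottlecap",96,237,A,.075),("cond",151,97,B,.038),("cube",391,128,B,.04),("bar",360,385,B,.02),("dish",641,250,B,.015),("or1",537,422,B,.02)]:
    print(n,w(x,y,o,z)[:2].round(4))
def ang(a,b,o,z):
    d=w(*b,o,z)-w(*a,o,z); return np.degrees(np.arctan2(d[1],d[0])).round(1)
print('padS',ang((347,214),(325,80),A,.004))
print('padQ',ang((583,425),(596,285),A,.004),ang((519,349),(659,360),A,.004))
print('bar',ang((352,450),(368,319.5),B,.02))
print('cube',ang((375,180),(343,127),B,.04),ang((437,137),(403,88),B,.04),ang((343,127),(403,88),B,.04))
s=arm.observe();M=R.from_rotvec(s['orientation']).as_matrix();print(M.round(3))
save(imaging.grab_frame('wrist'),'w0')
E
```

```text
padS [0.607  0.2819]
padO [0.6123 0.0914]
padQ [0.469  0.1173]
padC [ 0.4453 -0.1198]
obj_nose [0.4715 0.2692]
red [0.4071 0.2672]
bottlecap [0.5382 0.4153]
cond [ 0.6285 -0.1168]
cube [ 0.6064 -0.2686]
bar [ 0.4446 -0.2476]
dish [ 0.5302 -0.4314]
or1 [ 0.4199 -0.3591]
padS 9.8
padQ -5.3 -95.1
bar -8.7
cube 29.3 32.8 -57.4
[[-0.001 -0.892  0.452]
 [-0.001  0.452  0.892]
 [-1.     0.    -0.001]]
```

View pics/w0.png

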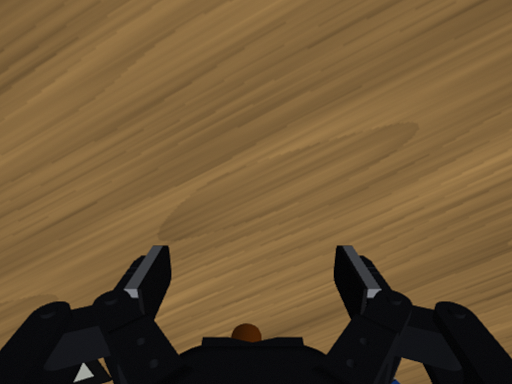

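```bash
cat > go.py <<'E'
import sys
from h import *
def plan(x,y,z,jaw=None):
    s=arm.observe();Rm=R.from_rotvec(s['orientation'])
    d=Rm.inv().apply(np.array([x,y,z])-s['eef_pos'])*100
    # full target orientation: straight down, jaw (tool z) at angle
    zc=Rm.apply([0,0,1]);cur=np.degrees(np.arctan2(zc[1],zc[0]))
    if jaw is None: jaw=cur
    a=np.radians(jaw);Z=np.array([np.cos(a),np.sin(a),0]);X=np.array([0,0,-1.]);Y=np.cross(Z,X)
    T=R.from_matrix(np.column_stack([X,Y,Z]));rv=(Rm.inv()*T).as_rotvec()
    print('t',round(s['time_s'],2),'pos',s['eef_pos'].round(4),'jaw',cur.round(1),'j6',s['joints'][5].round(2),'F',s['force'].round(1),'gap',round(s['finger_gap'],4))
    print('shift cm',d.round(2),'turn',rv.round(3))
if __name__=='__main__': plan(*map(float,sys.argv[1:]))
E
python3 go.py .4715 .2692 .15 90
```

```text
t 0.15 pos [0.2822 0.5573 0.2308] jaw 63.1 j6 -0.1 F [-0.4  0.3  0.1] gap 0.0856
shift cm [  8.1  -29.9  -17.15] turn [-0.469 -0.001 -0.   ]
```

```bash
python3 -m handwheel '[1.4,-5,-2.9,-0.08,0,0,0, 2.8,-10,-5.8,-0.16,0,0,0, 4.2,-15,-8.7,-0.25,0,0,0, 5.6,-20,-11.5,-0.33,0,0,0, 7,-25,-14.3,-0.41,0,0,0]' 40; python3 go.py .4715 .2692 .15 90
```

```text
time_s: 0.78
eef_pos: [0.4416, 0.3154, 0.1608]
orientation: [-1.168, 1.235, 1.168]
force: [0.6, 1.2, 0.5]
finger_gap: 0.0851
t 0.78 pos [0.4416 0.3154 0.1608] jaw 86.8 j6 -1.0 F [0.6 1.2 0.5] gap 0.0851
shift cm [ 1.08 -3.25 -4.45] turn [-0.056 -0.     0.   ]
```

```bash
python3 -m handwheel '[0.5,-1.6,-2.2,-0.03,0,0,0, 1.1,-3.2,-4.3,-0.056,0,0,0, 1.1,-3.2,-4.3,-0.056,0,0,0, 1.1,-3.2,-4.3,-0.056,0,0,0, 1.1,-3.2,-4.3,-0.056,0,0,0]'; python3 go.py .4715 .2692 .008 90; python3 -c "
from h import *
print(imaging.camera_info('wrist'));save(imaging.grab_frame('wrist'),'w1')"
```

```text
time_s: 1.4
eef_pos: [0.4699, 0.2729, 0.1504]
orientation: [-1.208, 1.21, 1.208]
force: [-0.1, -0.6, -0.9]
finger_gap: 0.0854
t 1.4 pos [0.4699 0.2729 0.1504] jaw 89.9 j6 -1.15 F [-0.1 -0.6 -0.9] gap 0.0854
shift cm [14.24 -0.16 -0.37] turn [-0.002  0.     0.   ]
{'fx': 285.3402278583721, 'fy': 285.3402278583721, 'cx': 252.06747116825426, 'cy': 190.80179342801742, 'position': array([0.38816959, 0.27258609, 0.29370078]), 'attitude': array([-0.2513958 , -0.25014904,  1.55303728])}
```

View pics/w1.png

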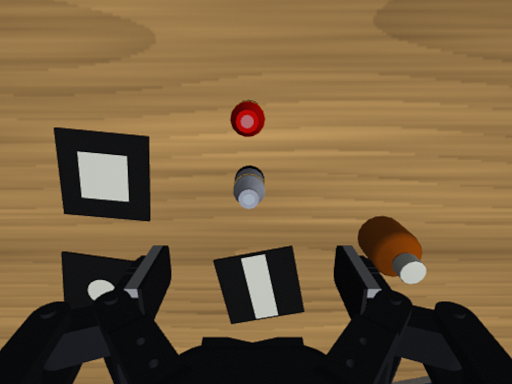

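```bash
python3 - <<'E'
from h import *
i={'fx': 285.3402278583721, 'fy': 285.3402278583721, 'cx': 252.06747116825426, 'cy': 190.80179342801742, 'position': np.array([0.38816959, 0.27258609, 0.29370078]), 'attitude': np.array([-0.2513958 , -0.25014904,  1.55303728])}
for n,u,v,z in [("nose",249,198,.064),("red",247,121,.064),("padQ",104,176,.004),("padS",259.5,286,.004),("padO",101,291,.004),("cap",409,269,.075)]:
    print(n,p2w(i,u,v,z).round(4))
for u,v,o in ((249,168,0),(249,198,.064)): print(p2w(i,u,v,o))
im=cv2.imread('pics/w1.png')
cv2.imwrite('pics/w1c.png',cv2.resize(im[90:330,40:310],None,fx=2.5,fy=2.5,interpolation=cv2.INTER_CUBIC))
E
```

```text
nose [0.4707 0.2696 0.064 ]
red [0.4065 0.2685 0.064 ]
padQ [0.4672 0.1165 0.004 ]
padS [0.6047 0.2807 0.004 ]
padO [0.6112 0.0889 0.004 ]
cap [0.5341 0.4114 0.075 ]
[0.46001256 0.26903116 0.        ]
[0.4706829  0.26963157 0.064     ]
```

View pics/w1c.png

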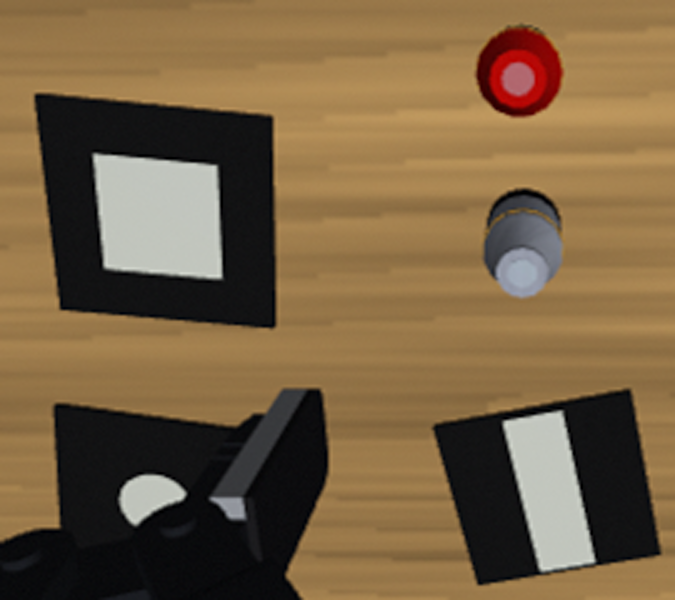

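```bash
python3 -m handwheel '[1,-0.15,-0.35,0,0,0,0, 3.5,-0.15,-0.35,0,0,0,0, 6.5,-0.15,-0.35,0,0,0,0, 9,-0.15,-0.35,0,0,0,0, 11,-0.15,-0.35,0,0,0,0]'; python3 go.py .4713 .2694 .008 90
```

```text
time_s: 2.08
eef_pos: [0.4712, 0.2685, 0.0387]
orientation: [-1.207, 1.211, 1.208]
force: [0.4, 0.3, -0.5]
finger_gap: 0.0853
t 2.08 pos [0.4712 0.2685 0.0387] jaw 89.9 j6 -1.16 F [ 0.4  0.3 -0.5] gap 0.0853
shift cm [ 3.07 -0.01  0.09] turn [-0.003 -0.    -0.001]
```

```bash
python3 -m handwheel '[1.5,0,0.07,0,0,0,0, 2.9,0,0.07,0,0,0,0, 2.9,0,0.07,0,0,0,0, 2.9,0,0.07,0,0,0,80, 2.9,0,0.07,0,0,0,140]' 40; python3 -m handwheel '[0,0,0,0,0,0,200, 0,0,0,0,0,0,240, 0,0,0,0,0,0,240, 0,0,0,0,0,0,240, 0,0,0,0,0,0,240]' 40;python3 go.py .6115 .0903 .06 90
```

```text
time_s: 2.7
eef_pos: [0.4721, 0.2696, 0.0119]
orientation: [-1.207, 1.21, 1.207]
force: [-0.4, 0.0, -0.2]
finger_gap: 0.0518
time_s: 3.32
eef_pos: [0.4719, 0.2696, 0.0118]
orientation: [-1.207, 1.21, 1.207]
force: [-1.3, -0.7, 7.6]
finger_gap: 0.0291
t 3.33 pos [0.4719 0.2696 0.0118] jaw 89.8 j6 -1.16 F [-1.3 -0.7  7.6] gap 0.0291
shift cm [ -4.81 -14.01 -17.89] turn [-0.003  0.     0.001]
```

```bash
python3 -m handwheel '[-1,0,0,0,0,0,240, -3,0,0,0,0,0,240, -5,-3,-4,0,0,0,240, -5,-6,-8,0,0,0,240, -5,-9,-12,0,0,0,240]'; python3 -m handwheel '[0,-2.5,-3,0,0,0,240, 0,-4.8,-5.7,0,0,0,240, 0,-4.8,-5.7,0,0,0,240, 0,-4.8,-5.7,0,0,0,240, 0,-4.8,-5.7,0,0,0,240]'; python3 go.py .6115 .0903 .017 90;  python3 -c "
from h import *
print(imaging.camera_info('wrist'));save(imaging.grab_frame('wrist'),'w2')"
```

```text
time_s: 3.95
eef_pos: [0.5624, 0.148, 0.0623]
orientation: [-1.208, 1.209, 1.207]
force: [0.5, 0.9, -2.7]
finger_gap: 0.0289
time_s: 4.58
eef_pos: [0.6085, 0.0928, 0.0614]
orientation: [-1.208, 1.21, 1.208]
force: [-0.2, 1.0, -1.2]
finger_gap: 0.029
t 4.58 pos [0.6085 0.0928 0.0614] jaw 89.9 j6 -1.51 F [-0.2  1.  -1.2] gap 0.029
shift cm [ 4.44 -0.3  -0.25] turn [-0.002  0.    -0.   ]
{'fx': 285.3402278583721, 'fy': 285.3402278583721, 'cx': 252.06747116825426, 'cy': 190.80179342801742, 'position': array([0.52692912, 0.09249297, 0.20476488]), 'attitude': array([-0.25097261, -0.24963558,  1.55331908])}
```

View pics/w2.png

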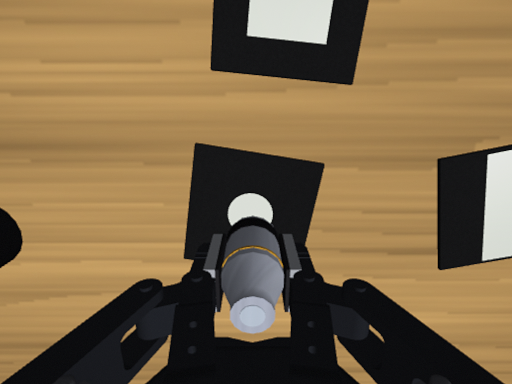

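```bash
python3 - <<'E'
from h import *
i={'fx': 285.3402278583721, 'fy': 285.3402278583721, 'cx': 252.06747116825426, 'cy': 190.80179342801742, 'position': np.array([0.52692912, 0.09249297, 0.20476488]), 'attitude': np.array([-0.25097261, -0.24963558,  1.55331908])}
print(p2w(i,250.5,193,.004),p2w(i,228,213,.004),p2w(i,273,213,.004))
for c in ((196,144),(324,164),(185,258)): print(p2w(i,*c,.004))
print('nose',p2w(i,253,316,.064+.05))
E
```

```text
[0.5949694  0.09104781 0.004     ] [0.61098048 0.07385872 0.004     ] [0.61107871 0.10808325 0.004     ]
[0.55849    0.05290917 0.004     ]
[0.57311879 0.14397137 0.004     ]
[0.64996658 0.0381507  0.004     ]
nose [0.60857368 0.09257744 0.114     ]
```

```bash
python3 -m handwheel '[1,-0.3,-0.18,0,0,0,240, 2,-0.3,-0.18,0,0,0,240, 3,-0.3,-0.18,0,0,0,240, 3.6,-0.3,-0.18,0,0,0,240, 4,-0.3,-0.18,0,0,0,240]'; python3 go.py .6116 .091 .0165 90
```

```text
time_s: 5.25
eef_pos: [0.6121, 0.0902, 0.0207]
orientation: [-1.207, 1.211, 1.207]
force: [-0.6, -0.3, -1.5]
finger_gap: 0.0292
t 5.25 pos [0.6121 0.0902 0.0207] jaw 89.8 j6 -1.52 F [-0.6 -0.3 -1.5] gap 0.0292
shift cm [0.42 0.05 0.08] turn [-0.003 -0.    -0.   ]
```

```bash
python3 -m handwheel '[0.2,0,0.05,0,0,0,240, 0.42,0,0.05,0,0,0,240, 0.47,0,0.05,0,0,0,240, 0.47,0,0.05,0,0,0,240, 0.47,0,0.05,0,0,0,240]';  python3 go.py .6116 .091 .0165 90
```

```text
time_s: 5.88
eef_pos: [0.6123, 0.0907, 0.0167]
orientation: [-1.207, 1.21, 1.207]
force: [0.2, -0.8, -1.3]
finger_gap: 0.029
t 5.88 pos [0.6123 0.0907 0.0167] jaw 89.8 j6 -1.52 F [ 0.2 -0.8 -1.3] gap 0.029
shift cm [0.02 0.07 0.03] turn [-0.003 -0.     0.   ]
```

```bash
python3 -m handwheel '[0.06,0,0,0,0,0,240, 0.12,0,0,0,0,0,240, 0.12,0,0,0,0,0,240, 0.12,0,0,0,0,0,200, 0.12,0,0,0,0,0,150]';  python3 -m handwheel '[0,0,0,0,0,0,100, 0,0,0,0,0,0,0, 0,0,0,0,0,0,0, -1,0,0,0,0,0,0, -2,0,0,0,0,0,0]';python3 go.py .6285 -.1168 .12 90
```

```text
time_s: 6.5
eef_pos: [0.6124, 0.0907, 0.0156]
orientation: [-1.207, 1.21, 1.207]
force: [0.5, -0.5, -0.2]
finger_gap: 0.0351
time_s: 7.12
eef_pos: [0.6123, 0.0907, 0.0362]
orientation: [-1.207, 1.21, 1.207]
force: [-0.3, 1.1, -0.5]
finger_gap: 0.0849
t 7.12 pos [0.6123 0.0907 0.0362] jaw 89.8 j6 -1.52 F [-0.3  1.1 -0.5] gap 0.0849
shift cm [ -8.38  -1.68 -20.75] turn [-0.003 -0.     0.   ]
```

```bash
python3 -m handwheel '[-3,0,0,0,0,0,0, -6,0,0,0,0,0,0, -8.4,-0.5,-5,0,0,0,0, -8.4,-1,-10,0,0,0,0, -8.4,-1.7,-15,0,0,0,0]';  python3 -m handwheel '[0,0,-3,0,0,0,0, 0,0,-5.5,0,0,0,0, 0,0,-5.5,0,0,0,0, 0,0,-5.5,0,0,0,0, 0,0,-5.5,0,0,0,0]';python3 go.py .6285 -.1168 .002 90; python3 -c "
from h import *
print(imaging.camera_info('wrist'));save(imaging.grab_frame('wrist'),'w3')"
```

```text
time_s: 7.75
eef_pos: [0.6291, -0.0608, 0.1208]
orientation: [-1.208, 1.209, 1.206]
force: [-0.0, 0.7, -0.7]
finger_gap: 0.0856
time_s: 8.38
eef_pos: [0.6287, -0.1134, 0.1196]
orientation: [-1.208, 1.21, 1.208]
force: [-0.6, -0.4, 0.2]
finger_gap: 0.0856
t 8.38 pos [ 0.6287 -0.1134  0.1196] jaw 89.9 j6 -1.84 F [-0.6 -0.4  0.2] gap 0.0856
shift cm [11.76  0.02 -0.34] turn [-0.002  0.     0.   ]
{'fx': 285.3402278583721, 'fy': 285.3402278583721, 'cx': 252.06747116825426, 'cy': 190.80179342801742, 'position': array([ 0.54698595, -0.11370396,  0.2628976 ]), 'attitude': array([-0.25140306, -0.25013982,  1.55330329])}
```

View pics/w3.png

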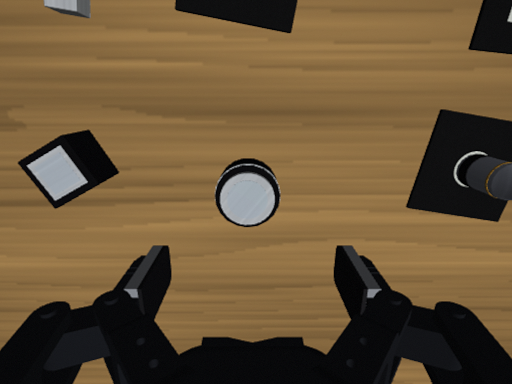

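```bash
python3 - <<'E'
from h import *
i={'fx': 285.3402278583721, 'fy': 285.3402278583721, 'cx': 252.06747116825426, 'cy': 190.80179342801742,'position': np.array([ 0.54698595, -0.11370396,  0.2628976 ]), 'attitude': np.array([-0.25140306, -0.25013982,  1.55330329])}
print(p2w(i,247.5,198.5,.038)); print(p2w(i,216,195,.033),p2w(i,280,195,.033))
print('cube',p2w(i,56.5,174.5,.04),p2w(i,19,162,.04),p2w(i,54,208,.04))
E
```

```text
[ 0.62821268 -0.11784692  0.038     ]
[ 0.62676902 -0.14477944  0.033     ] [ 0.62692543 -0.09019708  0.033     ]
cube [ 0.60644438 -0.27192871  0.04      ] [ 0.59607202 -0.29955504  0.04      ] [ 0.63550489 -0.28038118  0.04      ]
```

```bash
python3 -m handwheel '[1.5,0,-0.37,0,0,0,0, 4,0,-0.37,0,0,0,0, 6.5,0,-0.37,0,0,0,0, 8.5,0,-0.37,0,0,0,0, 9.5,0,-0.37,0,0,0,0]';  python3 go.py .6283 -.1173 .003 90
```

```text
time_s: 9.05
eef_pos: [0.6277, -0.1177, 0.0225]
orientation: [-1.206, 1.212, 1.209]
force: [-0.4, -0.3, 0.4]
finger_gap: 0.0854
t 9.05 pos [ 0.6277 -0.1177  0.0225] jaw 89.8 j6 -1.85 F [-0.4 -0.3  0.4] gap 0.0854
shift cm [ 1.95 -0.06  0.04] turn [-0.003  0.001 -0.002]
```

```bash
python3 -m handwheel '[1,0,0,0,0,0,0, 1.9,0,0,0,0,0,0, 1.9,0,0,0,0,0,0, 1.9,0,0,0,0,0,60, 1.9,0,0,0,0,0,90]' 40; python3 -m handwheel '[0,0,0,0,0,0,120, 0,0,0,0,0,0,160, 0,0,0,0,0,0,200, 0,0,0,0,0,0,200, 0,0,0,0,0,0,200]' 40;python3 go.py .4453 -.1198 .05 90
```

```text
time_s: 9.68
eef_pos: [0.6289, -0.1181, 0.0059]
orientation: [-1.208, 1.21, 1.206]
force: [-2.7, 0.7, 9.2]
finger_gap: 0.0558
time_s: 10.3
eef_pos: [0.6289, -0.1181, 0.0062]
orientation: [-1.208, 1.21, 1.206]
force: [-2.5, 1.2, 7.2]
finger_gap: 0.055
t 10.3 pos [ 0.6289 -0.1181  0.0062] jaw 89.8 j6 -1.85 F [-2.5  1.2  7.2] gap 0.055
shift cm [-4.4  18.36 -0.22] turn [-0.003 -0.     0.001]
```

```bash
python3 -m handwheel '[-1,0,0,0,0,0,200, -3,0,0,0,0,0,200, -4.4,4,0,0,0,0,200, -4.4,8,-0.1,0,0,0,200, -4.4,12,-0.2,0,0,0,200]'; python3 -m handwheel '[0,3,0,0,0,0,200, 0,5.5,0,0,0,0,200, 0,6.2,0,0,0,0,200, 0,6.2,0,0,0,0,200, 0,6.2,0,0,0,0,200]'; python3 go.py .4453 -.1198 .0105 90;  python3 -c "
from h import *
print(imaging.camera_info('wrist'));save(imaging.grab_frame('wrist'),'w4')"
```

```text
time_s: 10.92
eef_pos: [0.508, -0.1198, 0.0509]
orientation: [-1.209, 1.21, 1.206]
force: [-0.6, -1.3, -1.2]
finger_gap: 0.0548
time_s: 11.55
eef_pos: [0.448, -0.1198, 0.0497]
orientation: [-1.208, 1.21, 1.206]
force: [0.5, 0.4, -1.6]
finger_gap: 0.0549
t 11.55 pos [ 0.448  -0.1198  0.0497] jaw 89.8 j6 -1.96 F [ 0.5  0.4 -1.6] gap 0.0549
shift cm [3.92 0.27 0.  ] turn [-0.003 -0.001  0.001]
{'fx': 285.3402278583721, 'fy': 285.3402278583721, 'cx': 252.06747116825426, 'cy': 190.80179342801742, 'position': array([ 0.36608639, -0.11996611,  0.19284292]), 'attitude': array([-0.25303632, -0.25056996,  1.55251754])}
```

View pics/w4.png

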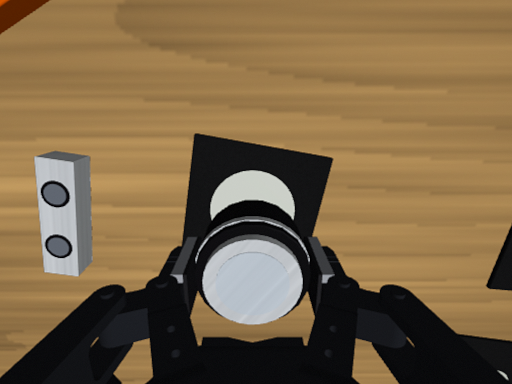

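```bash
python3 - <<'E'
from h import *
i={'fx': 285.3402278583721, 'fy': 285.3402278583721, 'cx': 252.06747116825426, 'cy': 190.80179342801742,'position': np.array([ 0.36608639, -0.11996611,  0.19284292]), 'attitude': np.array([-0.25303632, -0.25056996,  1.55251754])}
print(p2w(i,253,170,.004),p2w(i,210,208,.004),p2w(i,295,208,.004),p2w(i,195,134,.004),p2w(i,332,158,.004))
print('top',p2w(i,252.5,281,.082))
for c in ((35,157),(75,160),(78,275),(43,270),(55,194),(59,246)):print('bar',p2w(i,*c,.02))
E
```

```text
[ 0.41395335 -0.11969552  0.004     ] [ 0.44167654 -0.15037929  0.004     ] [ 0.44188002 -0.08988453  0.004     ] [ 0.389586   -0.15757694  0.004     ] [ 0.40584766 -0.06661856  0.004     ]
top [ 0.44642576 -0.12017834  0.082     ]
bar [ 0.40120682 -0.25368304  0.02      ]
bar [ 0.40316848 -0.22945757  0.02      ]
bar [ 0.48598247 -0.24387744  0.02      ]
bar [ 0.48179699 -0.26772153  0.02      ]
bar [ 0.42528578 -0.24671787  0.02      ]
bar [ 0.46282087 -0.25231543  0.02      ]
```

```bash
python3 -m handwheel '[1,0.15,0,0,0,0,200, 2,0.28,0,0,0,0,200, 3,0.28,0,0,0,0,200, 3.5,0.28,0,0,0,0,200, 3.7,0.28,0,0,0,0,200]'; python3 go.py .4453 -.120 .0102 90
```

```text
time_s: 12.22
eef_pos: [0.4437, -0.1195, 0.0119]
orientation: [-1.207, 1.211, 1.208]
force: [0.8, -0.4, -0.9]
finger_gap: 0.0549
t 12.22 pos [ 0.4437 -0.1195  0.0119] jaw 89.8 j6 -1.96 F [ 0.8 -0.4 -0.9] gap 0.0549
shift cm [ 0.17 -0.16 -0.05] turn [-0.003  0.    -0.001]
```

```bash
python3 -m handwheel '[0.05,-0.1,0,0,0,0,200, 0.12,-0.1,0,0,0,0,200, 0.18,-0.1,0,0,0,0,200, 0.2,-0.1,0,0,0,0,200, 0.2,-0.1,0,0,0,0,200]'; python3 -m handwheel '[0,0,0,0,0,0,150, 0,0,0,0,0,0,100, 0,0,0,0,0,0,50, 0,0,0,0,0,0,0, 0,0,0,0,0,0,0]'; python3 -m handwheel '[-1,0,0,0,0,0,0, -3,0,0,0,0,0,0, -6,0,0,0,0,0,0, -8,0,0,0,0,0,0, -8,0,0,0,0,0,0]';  python3 go.py .4446 -.2476 .12 81.5
```

```text
time_s: 12.85
eef_pos: [0.4448, -0.1195, 0.0104]
orientation: [-1.207, 1.211, 1.207]
force: [-0.0, -0.2, -1.5]
finger_gap: 0.055
time_s: 13.48
eef_pos: [0.4449, -0.1195, 0.0104]
orientation: [-1.207, 1.211, 1.207]
force: [0.1, -0.1, -0.4]
finger_gap: 0.0854
time_s: 14.1
eef_pos: [0.4456, -0.1198, 0.092]
orientation: [-1.209, 1.209, 1.205]
force: [0.2, -1.0, -1.2]
finger_gap: 0.0856
t 14.1 pos [ 0.4456 -0.1198  0.092 ] jaw 89.8 j6 -1.96 F [ 0.2 -1.  -1.2] gap 0.0856
shift cm [ -2.79   0.05 -12.79] turn [ 0.146 -0.001  0.003]
```

```bash
python3 -m handwheel '[-0.5,0,-3,0.04,0,0,0, -1,0.1,-6,0.08,0,0,0, -1,0.1,-9,0.12,0,0,0, -1,0.1,-12,0.146,0,0,0, -1,0.1,-12.9,0.146,0,0,0]';  python3 -m handwheel '[0,0,0,0,0,0,0, 0,0,0,0,0,0,0, 0,0,0,0,0,0,0, 0,0,0,0,0,0,0, 0,0,0,0,0,0,0]'; python3 go.py .4438 -.2487 .002 81.5; python3 -c "
from h import *
print(imaging.camera_info('wrist'));save(imaging.grab_frame('wrist'),'w5')"
```

```text
time_s: 14.72
eef_pos: [0.4432, -0.2497, 0.0998]
orientation: [-1.098, 1.277, 1.098]
force: [-0.2, 0.8, 0.9]
finger_gap: 0.0854
time_s: 15.35
eef_pos: [0.4435, -0.2483, 0.1004]
orientation: [-1.099, 1.276, 1.099]
force: [0.1, -1.2, 0.3]
finger_gap: 0.0852
t 15.35 pos [ 0.4435 -0.2483  0.1004] jaw 81.5 j6 -2.05 F [ 0.1 -1.2  0.3] gap 0.0852
shift cm [ 9.84 -0.04 -0.04] turn [-0.  0. -0.]
{'fx': 285.3402278583721, 'fy': 285.3402278583721, 'cx': 252.06747116825426, 'cy': 190.80179342801742, 'position': array([ 0.36273993, -0.23674357,  0.24370327]), 'attitude': array([-0.26424157, -0.22653888,  1.40831961])}
```

View pics/w5.png

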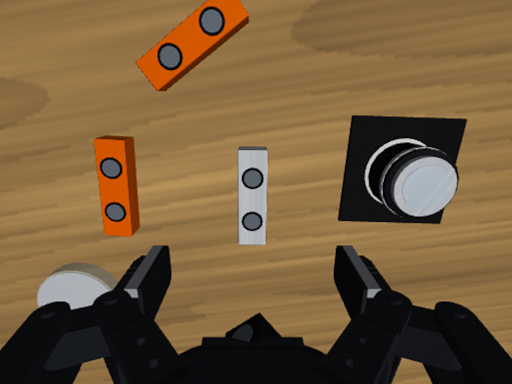

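```bash
python3 - <<'E'
from h import *
i={'fx': 285.3402278583721, 'fy': 285.3402278583721, 'cx': 252.06747116825426, 'cy': 190.80179342801742,'position':np.array([ 0.36273993, -0.23674357,  0.24370327]), 'attitude': np.array([-0.26424157, -0.22653888,  1.40831961])}
for c in ((252.5,178.5),(252,221.5),(252.5,151),(252,245)):print(p2w(i,*c,.02))
E
```

```text
[ 0.42556776 -0.24599305  0.02      ]
[ 0.46332131 -0.25209713  0.02      ]
[ 0.40327319 -0.24264409  0.02      ]
[ 0.48568855 -0.2554696   0.02      ]
```

```bash
python3 -m handwheel '[1.5,-0.1,-0.07,0,0,0,0, 4,-0.1,-0.07,0,0,0,0, 6.5,-0.1,-0.07,0,0,0,0, 8,-0.1,-0.07,0,0,0,0, 8.5,-0.1,-0.07,0,0,0,0]';  python3 go.py .4445 -.249 .003 81.5
```

```text
time_s: 16.02
eef_pos: [0.4439, -0.2491, 0.0143]
orientation: [-1.098, 1.276, 1.1]
force: [-0.1, -0.1, -0.2]
finger_gap: 0.0854
t 16.02 pos [ 0.4439 -0.2491  0.0143] jaw 81.5 j6 -2.05 F [-0.1 -0.1 -0.2] gap 0.0854
shift cm [ 1.13 -0.06  0.02] turn [-0.     0.001 -0.001]
```

```bash
python3 -m handwheel '[0.5,0,0,0,0,0,0, 1.1,0,0,0,0,0,0, 1.1,0,0,0,0,0,40, 1.1,0,0,0,0,0,80, 1.1,0,0,0,0,0,100]' 40;  python3 go.py .4445 -.249 .003 81.5
```

```text
time_s: 16.65
eef_pos: [0.4445, -0.2494, 0.0046]
orientation: [-1.099, 1.276, 1.098]
force: [0.3, 0.4, -0.2]
finger_gap: 0.0517
t 16.65 pos [ 0.4445 -0.2494  0.0046] jaw 81.5 j6 -2.05 F [ 0.3  0.4 -0.2] gap 0.0517
shift cm [0.16 0.   0.04] turn [-0. -0.  0.]
```

```bash
python3 -m handwheel '[0.1,0,0,0,0,0,130, 0.1,0,0,0,0,0,160, 0.1,0,0,0,0,0,190, 0.1,0,0,0,0,0,240, 0.1,0,0,0,0,0,240]' 40;  python3 -m handwheel '[0,0,0,0,0,0,240, 0,0,0,0,0,0,240, 0,0,0,0,0,0,240, -1,0,0,0,0,0,240, -2,0,0,0,0,0,240]'; python3 go.py .606 .2815 .12 99.8
```

```text
time_s: 17.27
eef_pos: [0.4443, -0.2493, 0.0035]
orientation: [-1.099, 1.276, 1.099]
force: [-0.9, 1.5, 5.7]
finger_gap: 0.023
time_s: 17.9
eef_pos: [0.4444, -0.2493, 0.0241]
orientation: [-1.099, 1.276, 1.099]
force: [-0.3, 0.4, -0.7]
finger_gap: 0.023
t 17.9 pos [ 0.4444 -0.2493  0.0241] jaw 81.5 j6 -2.05 F [-0.3  0.4 -0.7] gap 0.023
shift cm [-9.59 -8.12 54.89] turn [-0.32  0.    0.  ]
```

```bash
python3 -m handwheel '[-4,0,0,0,0,0,240, -8,0,1,0,0,0,240, -10.5,-0.7,5,0,0,0,240, -10.5,-1.4,10,0,0,0,240, -10.5,-2.2,15,0,0,0,240]';  python3 -m handwheel '[0,-0.7,5,0,0,0,240, 0,-1.5,10,0,0,0,240, 0,-2.2,15,0,0,0,240, 0,-3,20,0,0,0,240, 0,-3.7,25,0,0,0,240]'; python3 go.py .606 .2815 .12 99.8
```

```text
time_s: 18.52
eef_pos: [0.4888, -0.103, 0.1296]
orientation: [-1.099, 1.275, 1.097]
force: [0.4, -0.6, -0.6]
finger_gap: 0.0234
time_s: 19.15
eef_pos: [0.5623, 0.1393, 0.1292]
orientation: [-1.099, 1.275, 1.099]
force: [0.3, -0.7, -1.0]
finger_gap: 0.023
t 19.15 pos [0.5623 0.1393 0.1292] jaw 81.5 j6 -1.28 F [ 0.3 -0.7 -1. ] gap 0.023
shift cm [ 0.93 -2.21 14.71] turn [-0.32   0.     0.001]
```

```bash
python3 -m handwheel '[0,-0.8,5,-0.1,0,0,240, 0.5,-1.5,10,-0.2,0,0,240, 1,-2,13,-0.3,0,0,240, 2,-2.2,14.5,-0.32,0,0,240, 3,-2.2,14.5,-0.32,0,0,240]';  python3 -m handwheel '[1,0,0,0,0,0,240, 2,0,0,0,0,0,240, 3,0,0,0,0,0,240, 3,0,0,0,0,0,240, 3,0,0,0,0,0,240]'; python3 go.py .606 .2815 .0075 99.8; python3 -c "
from h import *
print(imaging.camera_info('wrist'));save(imaging.grab_frame('wrist'),'w6')"
```

```text
time_s: 19.77
eef_pos: [0.605, 0.2777, 0.0978]
orientation: [-1.334, 1.124, 1.334]
force: [0.5, -0.6, -1.4]
finger_gap: 0.0232
time_s: 20.4
eef_pos: [0.6054, 0.2776, 0.0686]
orientation: [-1.334, 1.123, 1.334]
force: [0.2, -0.7, -0.9]
finger_gap: 0.0231
t 20.4 pos [0.6054 0.2776 0.0686] jaw 99.8 j6 -1.4 F [ 0.2 -0.7 -0.9] gap 0.0231
shift cm [ 6.11 -0.12  0.37] turn [-0.  0.  0.]
{'fx': 285.3402278583721, 'fy': 285.3402278583721, 'cx': 252.06747116825426, 'cy': 190.80179342801742, 'position': array([0.5249037 , 0.26334055, 0.21185843]), 'attitude': array([-0.2345934 , -0.27798607,  1.72419546])}
```

View pics/w6.png

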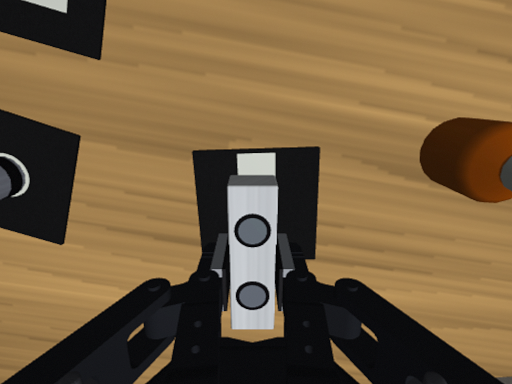

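```bash
python3 - <<'E'
from h import *
i={'fx': 285.3402278583721, 'fy': 285.3402278583721, 'cx': 252.06747116825426, 'cy': 190.80179342801742,'position':np.array([0.5249037 , 0.26334055, 0.21185843]), 'attitude': np.array([-0.2345934 , -0.27798607,  1.72419546])}
for c in ((193,151),(320,147),(315,258),(237,153.5),(275,153)):print(p2w(i,*c,.004))
for c in ((252.5,231),(252.5,296)):print('bar',p2w(i,*c,.085))
E
```

```text
[0.56977916 0.22704576 0.004     ]
[0.55116381 0.31814211 0.004     ]
[0.6419694  0.33653191 0.004     ]
[0.56615093 0.25913844 0.004     ]
[0.56105982 0.28661376 0.004     ]
bar [0.58678608 0.274152   0.085     ]
bar [0.62454783 0.28064897 0.085     ]
```

```bash
python3 -m handwheel '[1.5,-0.05,0.2,-0.02,0,0,240, 3,-0.1,0.38,-0.02,0,0,240, 4.5,-0.1,0.38,-0.02,0,0,240, 5.4,-0.1,0.38,-0.02,0,0,240, 5.8,-0.1,0.38,-0.02,0,0,240]'; python3 go.py .606 .2817 .0075 101; python3 -m handwheel '[0,0,0,0,0,0,240, 0,0,0,0,0,0,240, 0,0,0,0,0,0,240, 0,0,0,0,0,0,240, 0,0,0,0,0,0,240]'; python3 go.py .606 .2817 .0075 101
```

```text
time_s: 21.08
eef_pos: [0.6053, 0.2814, 0.0095]
orientation: [-1.348, 1.114, 1.349]
force: [0.5, -0.3, -0.4]
finger_gap: 0.0231
t 21.07 pos [0.6053 0.2814 0.0095] jaw 101.0 j6 -1.42 F [ 0.5 -0.3 -0.4] gap 0.0231
shift cm [ 0.2  -0.07  0.01] turn [-0.001 -0.    -0.001]
time_s: 21.7
eef_pos: [0.6056, 0.2816, 0.0105]
orientation: [-1.349, 1.113, 1.349]
force: [-0.7, 0.1, -1.2]
finger_gap: 0.0233
t 21.7 pos [0.6056 0.2816 0.0105] jaw 101.0 j6 -1.42 F [-0.7  0.1 -1.2] gap 0.0233
shift cm [ 0.3  -0.04  0.  ] turn [-0.001  0.     0.   ]
```

```bash
python3 -m handwheel '[0.15,0,0,0,0,0,240, 0.3,0,0,0,0,0,240, 0.3,0,0,0,0,0,240, 0.3,0,0,0,0,0,240, 0.3,0,0,0,0,0,240]'; python3 -m handwheel '[0,0,0,0,0,0,200, 0,0,0,0,0,0,150, 0,0,0,0,0,0,80, 0,0,0,0,0,0,0, 0,0,0,0,0,0,0]'; python3 -m handwheel '[-1,0,0,0,0,0,0, -3,0,0,0,0,0,0, -7,0,0,0,0,0,0, -11,0,0,0,0,0,0, -12,0,0,0,0,0,0]';  python3 go.py .606 -.270 .12 121.5; python3 -c "
from h import *
save(imaging.grab_frame('wrist'),'w7')"
```

```text
time_s: 22.32
eef_pos: [0.6056, 0.2815, 0.0076]
orientation: [-1.349, 1.113, 1.349]
force: [-1.1, -1.0, 5.4]
finger_gap: 0.0232
time_s: 22.95
eef_pos: [0.6056, 0.2815, 0.0073]
orientation: [-1.349, 1.113, 1.349]
force: [-0.5, -0.5, 1.1]
finger_gap: 0.085
time_s: 23.58
eef_pos: [0.6071, 0.2821, 0.1318]
orientation: [-1.35, 1.108, 1.345]
force: [0.0, -0.2, -0.1]
finger_gap: 0.0855
t 23.57 pos [0.6071 0.2821 0.1318] jaw 101.0 j6 -1.42 F [ 0.  -0.2 -0.1] gap 0.0855
shift cm [  1.07  10.61 -54.19] turn [-0.359 -0.     0.006]
```

View pics/w7.png

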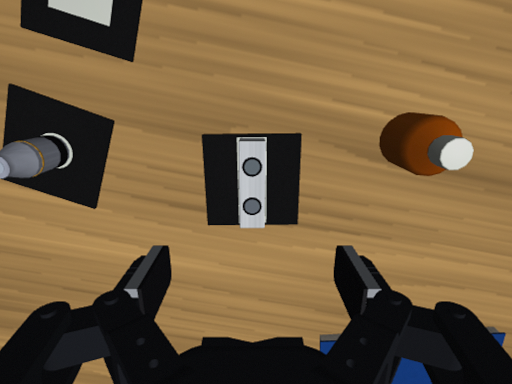

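```bash
python3 -m handwheel '[0,1,-5,0,0,0,0, 0,2,-10,0,0,0,0, 0,3,-15,0,0,0,0, 0,4,-20,0,0,0,0, 0,5,-25,0,0,0,0]';  python3 -m handwheel '[0,1,-6,-0.08,0,0,0, 0,2,-12,-0.16,0,0,0, 0,3,-18,-0.24,0,0,0, 0.5,4.5,-24,-0.32,0,0,0, 1,5.6,-28,-0.36,0,0,0]'; python3 -m handwheel '[0,0,0,0,0,0,0, 0,0,0,0,0,0,0, 0,0,0,0,0,0,0, 0,0,0,0,0,0,0, 0,0,0,0,0,0,0]'; python3 go.py .606 -.270 .12 121.5; python3 -c "
from h import *
print(imaging.camera_info('wrist'));save(imaging.grab_frame('wrist'),'w8')"
```

```text
time_s: 24.25
eef_pos: [0.6034, 0.025, 0.127]
orientation: [-1.348, 1.113, 1.349]
force: [0.4, 0.2, 0.0]
finger_gap: 0.0854
time_s: 24.88
eef_pos: [0.6014, -0.2616, 0.1168]
orientation: [-1.602, 0.896, 1.603]
force: [0.7, 0.5, 0.2]
finger_gap: 0.0853
time_s: 25.5
eef_pos: [0.6024, -0.2584, 0.1175]
orientation: [-1.603, 0.895, 1.603]
force: [0.5, -0.2, 0.0]
finger_gap: 0.0854
t 25.5 pos [ 0.6024 -0.2584  0.1175] jaw 121.6 j6 -2.62 F [ 0.5 -0.2  0. ] gap 0.0854
shift cm [-0.25  0.3  -1.18] turn [ 0.002 -0.     0.   ]
{'fx': 285.3402278583721, 'fy': 285.3402278583721, 'cx': 252.06747116825426, 'cy': 190.80179342801742, 'position': array([ 0.53276548, -0.30130594,  0.26078673]), 'attitude': array([-0.18913951, -0.33862221,  2.10027854])}
```

View pics/w8.png

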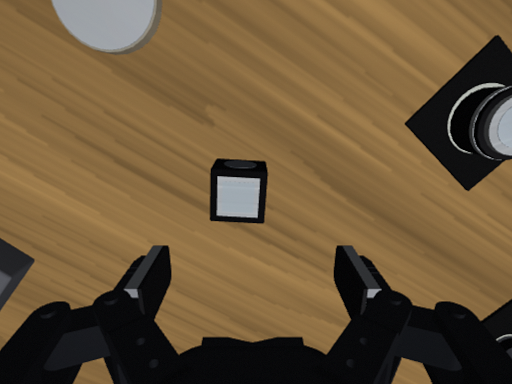

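```bash
python3 - <<'E'
from h import *
i={'fx': 285.3402278583721, 'fy': 285.3402278583721, 'cx': 252.06747116825426, 'cy': 190.80179342801742,'position':np.array([ 0.53276548, -0.30130594,  0.26078673]), 'attitude': np.array([-0.18913951, -0.33862221,  2.10027854])}
print(p2w(i,238.3,198,.04))
a,b=p2w(i,210.5,221,.04),p2w(i,265.5,222.5,.04);d=b-a;print(d,np.degrees(np.arctan2(d[1],d[0])))
E
python3 go.py .606 -.270 .005 120
```

```text
[ 0.60623498 -0.26940874  0.04      ]
[-0.02313887  0.04032763  0.        ] 119.84600027407403
t 25.55 pos [ 0.6024 -0.2585  0.1175] jaw 121.6 j6 -2.62 F [-0.3  0.4 -0.9] gap 0.0852
shift cm [11.25  0.29 -1.17] turn [ 0.028 -0.     0.   ]
```

```bash
python3 -m handwheel '[1,0.15,-0.6,0.028,0,0,0, 3.5,0.27,-1.13,0.028,0,0,0, 6,0.27,-1.13,0.028,0,0,0, 8.3,0.27,-1.13,0.028,0,0,0, 9.3,0.27,-1.13,0.028,0,0,0]';  python3 go.py .6062 -.2696 .005 120
```

```text
time_s: 26.18
eef_pos: [0.6051, -0.2699, 0.0225]
orientation: [-1.581, 0.915, 1.584]
force: [0.3, -0.1, 0.2]
finger_gap: 0.0853
t 26.18 pos [ 0.6051 -0.2699  0.0225] jaw 119.9 j6 -2.6 F [ 0.3 -0.1  0.2] gap 0.0853
shift cm [ 1.75 -0.11 -0.03] turn [-0.002  0.002 -0.001]
```

```bash
python3 -m handwheel '[1,0,0,0,0,0,0, 1.8,0,0,0,0,0,0, 1.8,0,0,0,0,0,50, 1.8,0,0,0,0,0,80, 1.8,0,0,0,0,0,110]' 40; python3 -m handwheel '[0,0,0,0,0,0,150, 0,0,0,0,0,0,190, 0,0,0,0,0,0,220, 0,0,0,0,0,0,220, 0,0,0,0,0,0,220]';  python3 go.py .468 .117 .12 84.8
```

```text
time_s: 26.8
eef_pos: [0.6061, -0.2701, 0.0069]
orientation: [-1.584, 0.915, 1.582]
force: [0.5, -0.8, 0.4]
finger_gap: 0.0489
time_s: 27.42
eef_pos: [0.6062, -0.2701, 0.0071]
orientation: [-1.584, 0.914, 1.582]
force: [-0.8, 0.9, 5.7]
finger_gap: 0.0451
t 27.43 pos [ 0.6062 -0.2701  0.0071] jaw 120.0 j6 -2.6 F [-0.8  0.9  5.7] gap 0.0451
shift cm [-11.32  -7.38  40.42] turn [ 0.614 -0.001  0.001]
```

```bash
python3 -m handwheel '[-1,0,0,0,0,0,220, -4,0,0,0,0,0,220, -8,-0.5,3,0,0,0,220, -9,-1.5,8,0,0,0,220, -9,-2.4,13,0,0,0,220]'; python3 -m handwheel '[0,-0.9,5,0,0,0,220, 0,-1.8,10,0,0,0,220, 0,-2.7,15,0,0,0,220, 0,-3.6,20,0,0,0,220, 0,-4.2,23,0,0,0,220]';  python3 go.py .468 .117 .06 84.8
```

```text
time_s: 28.05
eef_pos: [0.5618, -0.1445, 0.0981]
orientation: [-1.585, 0.914, 1.58]
force: [0.3, 0.6, -2.2]
finger_gap: 0.0455
time_s: 28.68
eef_pos: [0.4822, 0.0767, 0.097]
orientation: [-1.584, 0.913, 1.584]
force: [0.1, -0.7, -1.3]
finger_gap: 0.0453
t 28.68 pos [0.4822 0.0767 0.097 ] jaw 120.0 j6 -2.06 F [ 0.1 -0.7 -1.3] gap 0.0453
shift cm [ 3.7  -0.79  4.2 ] turn [0.615 0.    0.   ]
```

```bash
python3 -m handwheel '[0.5,-0.3,1.5,0.14,0,0,220, 1.5,-0.6,3,0.28,0,0,220, 2.5,-0.8,4.2,0.42,0,0,220, 3.5,-0.8,4.2,0.56,0,0,220, 3.6,-0.8,4.2,0.615,0,0,220]'; python3 -m handwheel '[0,0,0,0,0,0,220, 0,0,0,0,0,0,220, 0,0,0,0,0,0,220, 0,0,0,0,0,0,220, 0,0,0,0,0,0,220]'; python3 go.py .468 .117 .0111 84.8; python3 -c "
from h import *
print(imaging.camera_info('wrist'));save(imaging.grab_frame('wrist'),'w9')"
```

```text
time_s: 29.3
eef_pos: [0.4689, 0.1154, 0.0604]
orientation: [-1.139, 1.253, 1.139]
force: [-0.2, -0.4, -1.9]
finger_gap: 0.0457
time_s: 29.92
eef_pos: [0.4691, 0.1152, 0.0604]
orientation: [-1.141, 1.251, 1.141]
force: [0.1, 0.1, -1.6]
finger_gap: 0.0454
t 29.93 pos [0.4691 0.1152 0.0604] jaw 84.7 j6 -1.36 F [ 0.1  0.1 -1.6] gap 0.0454
shift cm [4.93 0.13 0.17] turn [-0.001  0.     0.   ]
{'fx': 285.3402278583721, 'fy': 285.3402278583721, 'cx': 252.06747116825426, 'cy': 190.80179342801742, 'position': array([0.38778666, 0.12216612, 0.20370133]), 'attitude': array([-0.2594532 , -0.23567168,  1.46453493])}
```

View pics/w9.png

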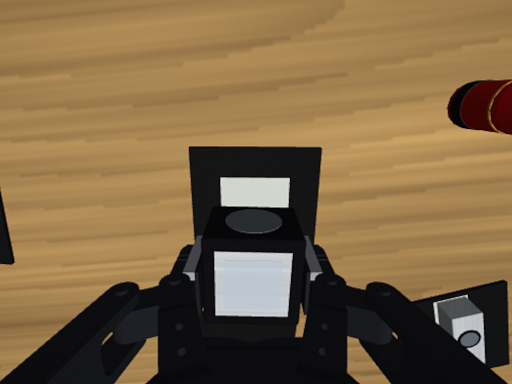

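```bash
python3 - <<'E'
from h import *
i={'fx': 285.3402278583721, 'fy': 285.3402278583721, 'cx': 252.06747116825426, 'cy': 190.80179342801742,'position':np.array([0.38778666, 0.12216612, 0.20370133]), 'attitude': np.array([-0.2594532 , -0.23567168,  1.46453493])}
P=[p2w(i,*c,.004)[:2] for c in ((190,147),(321,149),(221,178.5),(289.5,178.5))]
for a,b,h in ((P[0],P[1],.047),(P[2],P[3],.025)):
    d=b-a;d/=np.linalg.norm(d);n=np.array([d[1],-d[0]]);print((a+b)/2+n*h,np.degrees(np.arctan2(d[1],d[0])),np.linalg.norm(b-a))
print(p2w(i,253,284,.0933))
E
```

```text
[0.46902437 0.11625291] 83.81337229927709 0.09202218880569922
[0.46932839 0.11680202] 84.6944317840639 0.04978844782167753
[0.46887819 0.11499345 0.0933    ]
```

```bash
python3 -m handwheel '[1,0,0.1,0,0,0,220, 2.3,0,0.15,0,0,0,220, 3.5,0,0.15,0,0,0,220, 4.2,0,0.15,0,0,0,220, 4.6,0,0.15,0,0,0,220]'; python3 -m handwheel '[0.05,0,0,0,0,0,220, 0.1,0,0,0,0,0,220, 0.1,0,0,0,0,0,220, 0.1,0,0,0,0,0,220, 0.1,0,0,0,0,0,220]'; python3 go.py .469 .1165 .0111 84.8
```

```text
time_s: 30.6
eef_pos: [0.4691, 0.1167, 0.0137]
orientation: [-1.141, 1.252, 1.142]
force: [-1.0, 0.6, -2.3]
finger_gap: 0.0456
time_s: 31.22
eef_pos: [0.4693, 0.1167, 0.0135]
orientation: [-1.141, 1.251, 1.141]
force: [0.8, 0.0, -1.7]
finger_gap: 0.0455
t 31.23 pos [0.4693 0.1167 0.0135] jaw 84.7 j6 -1.36 F [ 0.8  0.  -1.7] gap 0.0455
shift cm [ 0.24  0.03 -0.03] turn [-0.001  0.     0.   ]
```

```bash
python3 -m handwheel '[0.1,0,0,0,0,0,220, 0.2,0,0,0,0,0,220, 0.25,0,0,0,0,0,220, 0.25,0,0,0,0,0,220, 0.25,0,0,0,0,0,220]'; python3 -m handwheel '[0,0,0,0,0,0,170, 0,0,0,0,0,0,110, 0,0,0,0,0,0,50, 0,0,0,0,0,0,0, 0,0,0,0,0,0,0]'; python3 -m handwheel '[-1,0,0,0,0,0,0, -3,0,0,0,0,0,0, -7,0,0,0,0,0,0, -11,0,0,0,0,0,0, -15,0,0,0,0,0,0]';python3 -m handwheel '[-2,3,0,0,0,0,0, -4,6,0,0,0,0,0, -6,8,0,0,0,0,0, -6,8,0,0,0,0,0, -6,8,0,0,0,0,0]'; python3 -c "
from h import *
print(imaging.camera_info('wrist'));save(imaging.grab_frame('wrist'),'w10');im=imaging.grab_frame('top');save(im,'t10');save(cv2.resize(im[130:240,110:330],None,fx=3.6,fy=3.6,interpolation=2),'t10c')"
```

```text
time_s: 31.85
eef_pos: [0.4692, 0.1167, 0.0111]
orientation: [-1.141, 1.251, 1.141]
force: [-1.4, -0.5, 6.2]
finger_gap: 0.045
time_s: 32.48
eef_pos: [0.4692, 0.1167, 0.0109]
orientation: [-1.141, 1.251, 1.141]
force: [-0.1, -0.0, 0.9]
finger_gap: 0.0855
time_s: 33.1
eef_pos: [0.4689, 0.1167, 0.1629]
orientation: [-1.141, 1.251, 1.141]
force: [0.5, -0.4, 0.2]
finger_gap: 0.0857
time_s: 33.72
eef_pos: [0.3901, 0.124, 0.2208]
orientation: [-1.142, 1.251, 1.141]
force: [-0.1, 0.6, 0.3]
finger_gap: 0.0853
{'fx': 285.3402278583721, 'fy': 285.3402278583721, 'cx': 252.06747116825426, 'cy': 190.80179342801742, 'position': array([0.30867747, 0.13098378, 0.36408029]), 'attitude': array([-0.25991027, -0.23623442,  1.46431501])}
```

View pics/w10.png

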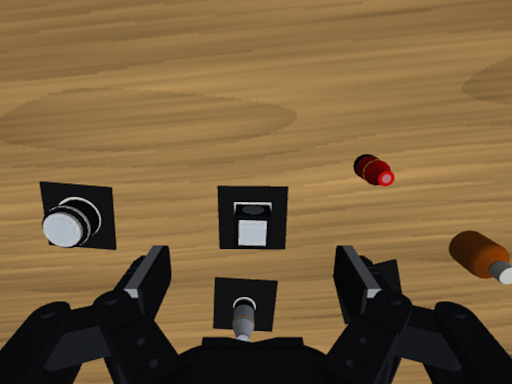

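View pics/t10c.png

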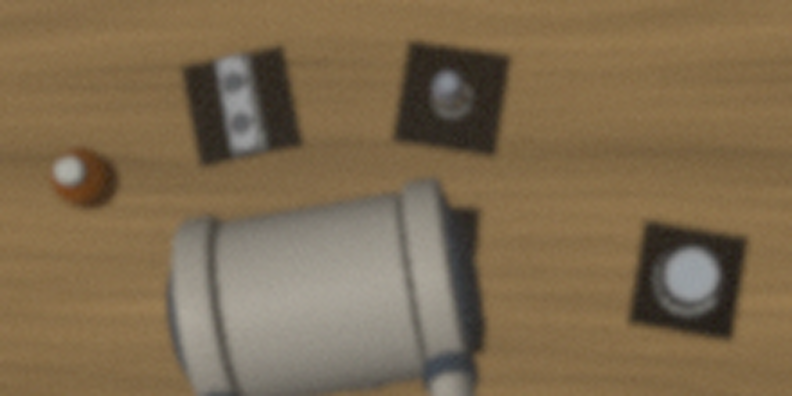

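```bash
python3 - <<'E'
from h import *
t=imaging.camera_info('top');w=imaging.camera_info('wrist')
def f(x,y,z): return p2w(t,110+(x+.5)/3.6-.5,130+(y+.5)/3.6-.5,z)[:2].round(4)
print('cond',f(692,274,.042),'pad',f(688,280,.004))
print('obj',f(446,85,.068),'pad',f(452,98,.004))
print('bar',f(240,104,.024),'pad',f(242,105,.004))
print('cube',p2w(w,252,233,.044)[:2],'pad .469,.1167')
E
```

```text
cond [ 0.4467 -0.1194] pad [ 0.4446 -0.119 ]
obj [0.6107 0.0925] pad [0.6121 0.0914]
bar [0.6046 0.2796] pad [0.6077 0.2817]
cube [0.46877987 0.11568904] pad .469,.1167
```

All four parts are within about 4 mm of their pad centres, and the gripper is clear of them.

```bash
python3 -c "
from bench import arm
s=arm.observe();print(s['time_s'],s['force']);print(arm.hand_in())"
```

```text
33.825 [ 0.17428328 -0.03364489 -0.68700373]
the job is handed in; nothing more can be done
None
```

I placed all four parts upright on their matching pads, set each one down gently, and handed the job in at 33.8 s, well under the 112 s limit.

Last checks, measured from the top and wrist cameras, whose calibration is good to about 2 mm:

| Part | Distance from pad centre (limit 10 mm) | Camera |
|---|---|---|
| Condenser | about 2 mm | top |
| Objective | about 2 mm | top |
| Slider bar | about 4 mm | top |
| Filter cube | about 1 mm | wrist |

- **Alignment:** I measured the bar and cube while they were still held over their pads. Both were within about 1 to 2 degrees of their silhouettes, against a limit of 12 degrees.
- **Cube:** The arm blocked the top camera's view of the cube, so only the wrist camera checked it.
- **Bar:** Its 4 mm comes from rough readings off an enlarged top picture. The wrist camera, while I was placing it, put the bar within about 1 mm of its pad.
- **Bystanders:** The arm never went near the bottle or the dish. The bottle looks unmoved in the last top picture; I did not check the dish again at the end. I did not touch the red and orange look-alikes.
- **Gripper:** It was open and raised clear of everything, with no contact force, when I handed in.

No check failed. Apart from the bar's 4 mm against 1 mm, the two cameras disagreed by about 1 to 3 mm on most positions; the bottle's cap differed by 6 mm.

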